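# Load the cell tester: holder and tube magazine

## Task

Load the fat cells for the next test run: stand one fat tall cell, button up, in each of the three bays of the black holder. Put the fat short cell into the clear tube magazine and then the brass follower weight on top of it, knob up. The two slim cells do not belong to this run: leave them standing where they are, and let go of everything.

Things in the scene. Friction and masses are not known exactly. Their poses are not given: they have to be found in the camera images.
- tall_a: fat tall battery cell, blue sleeve with a white top ring and steel button: an upright cylinder 26 mm across, 65 mm high, about 92 g. Stands on the bench, button up. Origin at the centre of its underside, z up along it. The three fat tall cells are alike and interchangeable.
- tall_b: fat tall battery cell, blue sleeve with a white top ring and steel button: an upright cylinder 26 mm across, 65 mm high, about 92 g. Stands on the bench, button up. Origin at the centre of its underside, z up along it. The three fat tall cells are alike and interchangeable.
- tall_c: fat tall battery cell, blue sleeve with a white top ring and steel button: an upright cylinder 26 mm across, 65 mm high, about 92 g. Stands on the bench, button up. Origin at the centre of its underside, z up along it. The three fat tall cells are alike and interchangeable.
- short: fat short battery cell, same blue sleeve: upright cylinder 26 mm across, 35 mm high, about 50 g, button up. Origin at the centre of its underside, z up along it. It goes first into the tube.
- follower: brass follower weight: a disc 26 mm across and 15 mm high with a round knob stem 12 mm across and 25 mm long standing on its centre (40 mm high in all), about 80 g. Stands on the bench, stem up. Origin at the centre of its underside, z up along the stem.
- slim_tall: slim tall cell, a look-alike to be left alone: blue upright cylinder 18 mm across, 65 mm high, about 46 g. Origin at the centre of its underside.
- slim_short: slim short cell, a look-alike to be left alone: blue upright cylinder 18 mm across, 35 mm high, about 25 g. Origin at the centre of its underside.
- holder: black open-topped plastic holder, fixed: 54 mm (its x) by 150 mm (its y), 28 mm high, walls, dividers and floor 6 mm thick. Three square bays in a row along its y, 42 x 42 mm inside, floor 6 mm above the bench, flat steel clips on the walls. Origin: centre of its underside; bay centres at y = -48, 0, +48 mm, x = 0 in its frame.
- tube: clear upright tube on a 90 x 90 x 8 mm aluminium plate, fixed. Bore 33 mm, inner floor 12 mm above the bench; from 60 mm up it flares to a funnel mouth 52 mm wide inside (58 outside), rim 72 mm above the bench. Parts let go in the bore slide down. Loaded, the follower's underside lies at 47 mm, its stem 15 mm above the rim. Origin: centre of the underside, on the tube's axis, z up.

How it is judged:
By the outcome, as a careful person would: the job done as asked, in the order asked, and still so for the second after the job is handed in, with the robot touching nothing.
It also fails if it takes over 99 s, if anything falls off the work surface, if the arm or the gripper's body presses on something with over 40 N, if the wrist force passes 120 N, or if a joint passes its speed limit or range.

## Robot

A 6-joint arm with a two-finger parallel gripper is mounted at the origin on the work surface. World frame = base frame: x ahead of the robot, y to its left, z up, the work surface at z = 0. Lengths are in m, angles in rad, forces in N, time in s.
With the tool pointing down it reaches from about 0.375 to 0.925 m from the base axis. Payload 5.7 kg.
Tool frame: the origin (TCP) lies midway between the tips of the shut fingers; the grasp point (between the pads) lies 19 mm behind it; z points along the fingers, y is the line along which they close (so a half turn about z gives the same grasp; the last joint's range is limited). The gripper opens to 88 mm and grips with 3 to 60 N. Pads are 20 mm wide; open, the fingers measure 115 mm over their backs; the gripper's body (75 mm by 178 mm) begins 61 mm behind the grasp point.
Start: joints at [1.011, 0.359, 1.51, -0, 1.272, -0.115], TCP at [0.258, 0.542, 0.223] pointing down, gripper open.
Joint ranges: [-2.97, 2.97], [-1.01, 2.36], [0.21, 2.38], [-0.96, 4.11], [0.2, 2.71], [-2.98, 2.98]. Speed limits (rad/s): [2.39, 2.39, 3.14, 3.14, 3.14, 3.14].

## Interface

Orientations are given as a 3x3 rotation matrix whose columns are the frame's x, y, z axes.
In Python, from rig import arm, viewer, order gives the robot as it stands.
- The arm moves only by the tool drive_tool, never from a script. Its argument "deltas" is a list of rows, each a list of 6 numbers: the shift along the tool's x, y, z scaled (see below), then the turn, a rotation vector about the tool's x, y, z scaled (see below). In form: [[x, y, z, rx, ry, rz], ...]. A call has 1 to 20 rows; each row shifts and turns the commanded pose from where the row before left it, along the tool's axes as they then stand; what a row does not reach is not made up. The controller multiplies each number of a shift by 0.05 m and each number of a turn by 6 degrees. A row lasts 1/10 s, in which the tool goes at most 50 mm and 8.59 degrees, less where a joint would pass 70% of its speed; a pose out of reach is approached as far as the arm can. A call with a number of a shift or a turn outside -1 to 1 is refused whole. A call with a gripper value outside its range is refused whole. "grip" is the gripper's target within -1 to 1 (fully open at 1, half-way at 0, shut at -1), set as the call begins (left out, the last holds). The fingers move at their own pace and stop on an object; the grip force is fixed at half the most. Time passes only in rows, so rows that do not move let the fingers close. It gives the time, the measured TCP pose, the force, the opening and the grip force at its end, in the units of the state.
- arm.get_obs(): the state, without advancing time (a new reading comes with each control period).
- viewer.get_image(name): name is "scene" or "top"; returns (picture, depth): 384x512x3 uint8, red, green, blue; 384x512 float32, m along the optical axis (not along the pixel's ray), 0 where there is no reading.
- viewer.camera_params(name): a dict with "intrinsics" (3x3 intrinsics, pixels), "R" (3x3) and "t" (3): a world point X has camera coordinates R X + t. Camera axes: x right, y down, z forward; pixel columns grow to the right and rows downward; lengths in m; the calibration is good to about 2 mm. A picture is of the moment at which its call begins. camera_params takes no time and is no camera call.
- order.sign_off(): hands the job in; it is judged then, once.
The state is a dict: "t": time; "qpos": joint angles; "joint_velocities": joint speeds; "joint_efforts": joint torques, N m; "ee_pos": TCP position; "orientation": TCP orientation; "force": force on the tool from outside, world axes, zero at the start; "wrist_torque": the same for the moment, N m; "opening": finger opening in m; "grip_force": force on a finger pad.
Only numpy, scipy, OpenCV 4.12 (cv2) and the standard library are available. Lean on these libraries where they do the work, as an engineer would, in place of code of your own. Each camera call takes 0.05 s, during which the arm holds its last target. There are 200 camera calls.

## Working session

There is one attempt and no reset: what is moved stays moved. The work goes in short steps, Python scripts to look and compute and a tool call to move; the robot and the scene stay as the last step left them, time stands still between calls to the robot, and variables do not carry over. Pictures are saved under pics/ and viewed, at most 14 in all, crops included, and the job is handed in when it is done.

Besides the shell and the picture viewer there is one more tool, called after "Emit:" as a command line: name --pt "numbers of a row" for each row, then --argument value for the rest. drive_tool: Moves the arm, as the interface text tells. Shifts and turns lie within -1 to 1; 1 stands for 0.05 m of shift or 6 degrees of turn. Its arguments: {"type":"object","properties":{"deltas":{"type":"array","items":{"type":"array","items":{"type":"number"}}},"grip":{"type":"number"}},"required":["deltas"]}

```bash
mkdir -p pics; python3 - <<'E'
from rig import arm, viewer
import cv2,numpy as np
for n in ("scene","top"):
    im,d=viewer.get_image(n); cv2.imwrite(f"pics/{n}0.png",im[:,:,::-1]); np.savez(f"{n}0.npz",im=im,d=d)
    p=viewer.camera_params(n); print(n,p)
o=arm.get_obs();print(o)
E
```

```text
scene {'intrinsics': array([[375.68005854,   0.        , 257.69184712],
       [  0.        , 375.68005854, 186.92629461],
       [  0.        ,   0.        ,   1.        ]]), 'R': array([[ 0.16799578,  0.98571462,  0.0120043 ],
       [ 0.60443321, -0.09337881, -0.79116426],
       [-0.77874123,  0.14016806, -0.6114859 ]]), 't': array([-0.08375265, -0.3316716 ,  1.27572217])}
top {'intrinsics': array([[436.31622164,   0.        , 253.87756067],
       [  0.        , 436.31622164, 200.04451076],
       [  0.        ,   0.        ,   1.        ]]), 'R': array([[-0.01235126, -0.99990709, -0.00576709],
       [-0.99506457,  0.01285894, -0.09839284],
       [ 0.09845786,  0.00452336, -0.99513094]]), 't': array([0.0044149 , 0.57796529, 1.01821691])}
{'t': 0.1, 'qpos': array([ 1.01093148e+00,  3.59433391e-01,  1.51131308e+00, -1.78094827e-05,
        1.27250844e+00, -1.15118060e-01]), 'joint_velocities': array([-2.35690463e-05, -1.12811868e-03, -1.68872382e-03, -1.70683096e-03,
        1.31307557e-03, -2.84740847e-04]), 'joint_efforts': array([-8.13344086e-04, -5.16358531e+01, -2.71405774e+01,  6.75517903e-02,
        2.77662330e-02, -5.47742400e-05]), 'ee_pos': array([0.25782745, 0.54109012, 0.22189764]), 'orientation': array([[-9.02721815e-01,  4.30223861e-01, -8.68350844e-04],
       [ 4.30224703e-01,  9.02720719e-01, -1.41751119e-03],
       [ 1.74031161e-04, -1.65320426e-03, -9.99998618e-01]]), 'force': array([-0.66868022,  0.07097899, -0.46541581]), 'wrist_torque': array([ 0.01195803, -0.03656747, -0.00773439]), 'grip_force': 0.0, 'opening': 0.08799618956490379}
```

View pics/top0.png

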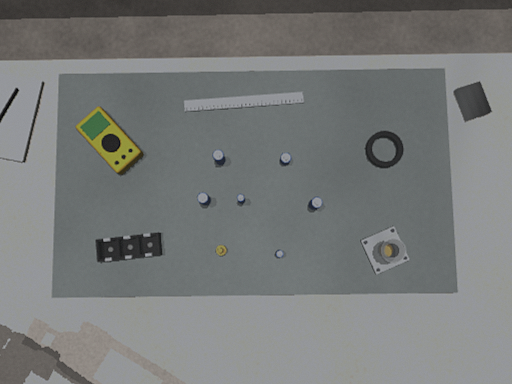

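View pics/scene0.png

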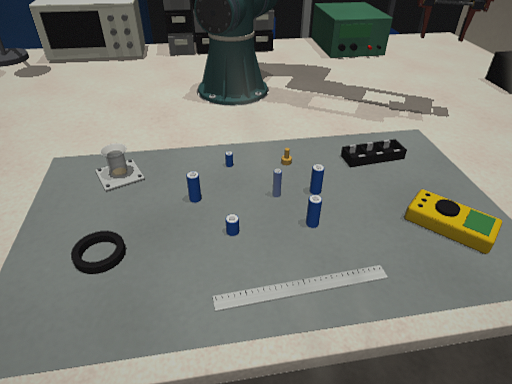

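The top view shows the fat talls near (218,157), (204,199) and (316,203), and the fat short near (285,158). The slims are near (241,199) and (280,254), the follower at (221,250), the holder at (129,247) and the tube at (388,250). The scene view agrees with this. Next I'll enlarge the top view and measure.

```bash
cat > h.py <<'E'
import numpy as np,cv2
from rig import viewer
def ray(n,u,v,z):
    p=viewer.camera_params(n);K,R,t=p["intrinsics"],p["R"],p["t"]
    c=-R.T@t; d=R.T@np.linalg.solve(K,[u,v,1.]); s=(z-c[2])/d[2]; return c+s*d
def pix(n,X):
    p=viewer.camera_params(n);x=p["R"]@np.asarray(X)+p["t"];x=p["intrinsics"]@x;return x[:2]/x[2]
E
python3 - <<'E'
from h import *
z=np.load("top0.npz");im=z["im"];d=z["d"]
c=[cv2.resize(im[y:y+100,x:x+133],None,fx=3,fy=3,interpolation=cv2.INTER_CUBIC) for x,y in((185,135),(85,200),(240,135),(340,200))]
cv2.imwrite("pics/crop0.png",np.vstack([np.hstack(c[:2]),np.hstack(c[2:])])[:,:,::-1])
hsv=cv2.cvtColor(im,cv2.COLOR_RGB2HSV)
m=cv2.inRange(hsv,(100,80,20),(135,255,255))
w=cv2.inRange(hsv,(0,0,170),(179,90,255))
roi=np.zeros_like(m);roi[130:270,190:340]=255
bg=np.median(im[130:270,190:340].reshape(-1,3),0)
df=((np.abs(im.astype(float)-bg).max(2)>25)*255).astype(np.uint8)&roi
n,l,s,cc=cv2.connectedComponentsWithStats(df)
for i in range(1,n):
    if s[i,4]<15: continue
    ys,xs=np.where(l==i); g=im[ys,xs].astype(int).sum(1)
    k=(l==i)&(im.min(2)>150)
    dd=d[l==i]
    print(s[i],cc[i].round(1),"bright",np.argwhere(k).mean(0)[::-1].round(1) if k.any() else None,k.sum(),"mindepth",dd[dd>0].min())
print(bg)
E
```

```text
[212 150  14  17 156] [218.7 158.1] bright [217.9 154.6] 16 mindepth 1.016243
[279 153  13  13 110] [284.8 159.3] bright [285.3 156.8] 13 mindepth 1.0434654
[198 193  14  15 147] [203.9 199.8] bright [203.7 197.6] 13 mindepth 1.0060043
[237 195   9  11  67] [240.6 199.9] bright [240.2 196. ] 5 mindepth 1.0079122
[308 197  15  15 141] [314.1 204.2] bright [317.1 201.8] 14 mindepth 1.0032016
[215 245  13  11  99] [221.2 250.1] bright None 0 mindepth 1.0221697
[275 250   8   8  48] [278.4 253.7] bright [279.5 252.3] 6 mindepth 1.024435
[109. 115. 115.]
```

View pics/crop0.png

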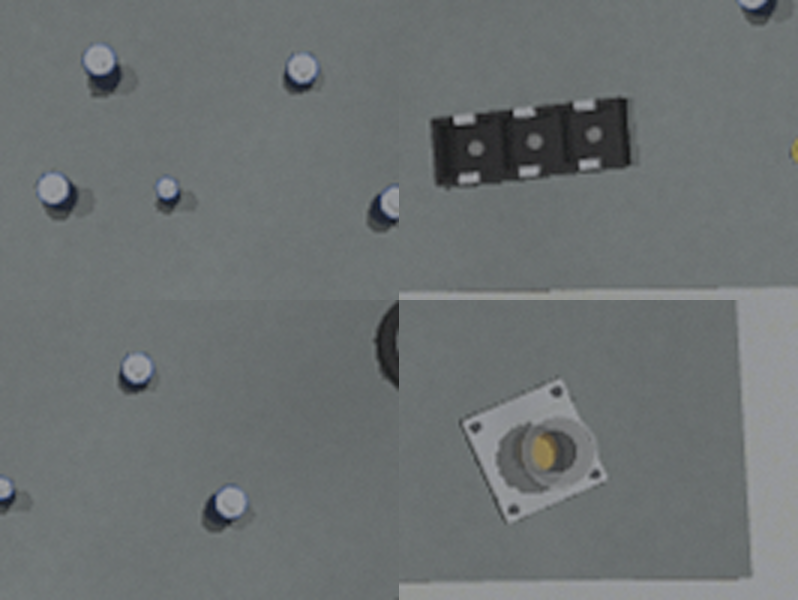

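```bash
python3 - <<'E'
from h import *
z=np.load("top0.npz");im=z["im"];hsv=cv2.cvtColor(im,cv2.COLOR_RGB2HSV)
w=((im.min(2)>118)*255).astype(np.uint8)
for nm,(u,v),h in [("A",(218,155),.065),("B",(204,198),.065),("C",(317,202),.065),("short",(285,157),.035),("slimT",(240,196),.065),("slimS",(279,252),.035)]:
    r=np.zeros_like(w);r[v-11:v+12,u-11:u+12]=255
    n,l,s,c=cv2.connectedComponentsWithStats(w&r);i=1+s[1:,4].argmax()
    print(nm,c[i].round(1),s[i],ray("top",*c[i],h).round(4))
y=cv2.inRange(hsv,(15,100,60),(35,255,255));r=np.zeros_like(w);r[240:260,210:232]=255
ys,xs=np.where(y&r);print("foll px",xs.mean(),ys.mean(),xs.min(),xs.max(),ys.min(),ys.max(),ray("top",xs.mean(),ys.mean(),.018).round(4))
P=[ray("top",*q,.006) for q in((110.7,249),(130.3,247.2),(149.7,244.7))];print(np.round(P,4),np.diff(P,axis=0))
q=[((a-399)/3+340-.33,(b-300)/3+200-.33) for a,b in((557,380),(607,480),(508,522),(461,421))]
Q=np.array([ray("top",*x,.008) for x in q]);print("plate",Q.round(4),Q.mean(0),np.linalg.norm(np.diff(Q,axis=0),axis=1))
print("rim",ray("top",393.3,250.7,.072))
# scene: follower + tops
s=np.load("scene0.npz")["im"];
for nm,b,h in [("A",(300,190,330,212),.065),("B",(308,160,330,178),.065),("C",(185,168,204,184),.065),("short",(223,210,243,226),.035)]:
    x0,y0,x1,y1=b;k=(s[y0:y1,x0:x1].min(2)>118);
    ys,xs=np.where(k);print("scene",nm,len(xs),ray("scene",xs.mean()+x0,ys.mean()+y0,h).round(4))
x0,y0,x1,y1=60,130,160,200
c=[cv2.resize(s[a:a+75,b:b+100],None,fx=4,fy=4,interpolation=cv2.INTER_CUBIC) for b,a in((75,135),(325,115),(260,135),(265,130))]
cv2.imwrite("pics/crop1.png",np.hstack(c[:2])[:,:,::-1])
E
```

```text
A [217.5 154.4] [213 150  10  10  72] [0.6829 0.0807 0.065 ]
B [202.1 197.3] [198 193   9  10  70] [0.5823 0.1168 0.065 ]
C [316.7 202. ] [312 198  10   9  70] [ 0.5679 -0.1482  0.065 ]
short [285.2 156.9] [281 153   9   9  64] [ 0.6806 -0.0797  0.035 ]
slimT [240.2 197.4] [238 195   6   6  28] [0.5809 0.0286 0.065 ]
slimS [279.3 253.4] [277 251   6   6  29] [ 0.4503 -0.0612  0.035 ]
foll px 220.89473684210526 249.80263157894737 216 225 245 254 [0.4602 0.0777 0.018 ]
[[0.4652 0.3464 0.006 ]
 [0.469  0.2988 0.006 ]
 [0.4745 0.2517 0.006 ]] [[ 0.00376105 -0.04760671  0.        ]
 [ 0.00546017 -0.04711524  0.        ]]
plate [[ 0.5115 -0.3381  0.008 ]
 [ 0.4309 -0.3746  0.008 ]
 [ 0.3985 -0.294   0.008 ]
 [ 0.4795 -0.2593  0.008 ]] [ 0.45509147 -0.31649716  0.008     ] [0.08857812 0.08693693 0.08808205]
rim [ 0.45411531 -0.31793685  0.072     ]
scene A 405 [0.6881 0.0776 0.065 ]
scene B 277 [0.5813 0.1178 0.065 ]
scene C 201 [ 0.5661 -0.1443  0.065 ]
scene short 235 [ 0.675  -0.0788  0.035 ]
```

View pics/crop1.png

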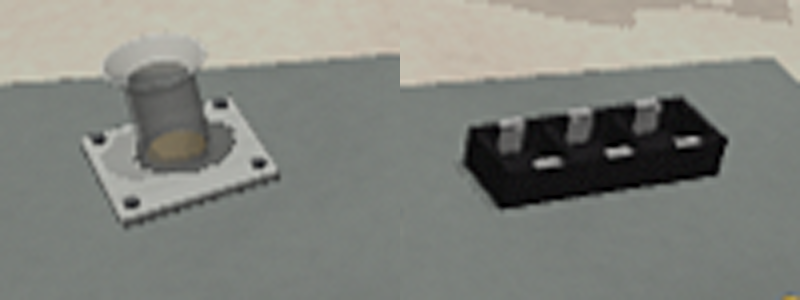

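The tube crop shows an empty bore with a brass-coloured floor at about (178,145). The holder bays are empty and have thin clips on the long walls. I'll align the tool with the world axes (tool x = +y, tool y = +x, tool z = down) and then go to B.

Emit:
drive_tool --pt "0 0 0 0 0 0.5" --pt "0 0 0 0 0 1" --pt "0 0 0 0 0 1" --pt "0 0 0 0 0 1" --pt "0 0 0 0 0 1" --pt "0 0 0 0 0 1" --pt "0 0 0 0 0 1" --pt "0 0 0 0 0 1" --pt "0 0 0 0 0 1" --pt "0 0 0 0 0 1" --pt "0 0 0 0 0 0.75" --pt "0 0 0 0 0 0.5" --pt "0 0 0 0 0 0" --grip 1

```text
t: 1.4
ee_pos: [0.2579, 0.5413, 0.2222]
orientation: [[0.0, 1.0, -0.001], [1.0, -0.0, -0.001], [-0.001, -0.001, -1.0]]
force: [-0.6, -0.2, -0.3]
opening: 0.0876
grip_force: 0.0
```

Emit:
drive_tool --pt "-0.35 0.27 0 0 0 0" --pt "-0.7 0.54 0 0 0 0" --pt "-0.7 0.54 0 0 0 0" --pt "-0.7 0.54 0 0 0 0" --pt "-0.7 0.54 0 0 0 0" --pt "-0.7 0.54 0 0 0 0" --pt "-0.7 0.54 0 0 0 0" --pt "-0.7 0.54 0 0 0 0" --pt "-0.7 0.54 0.2 0 0 0" --pt "-0.7 0.54 0.4 0 0 0" --pt "-0.7 0.54 0.4 0 0 0" --pt "-0.7 0.54 0.24 0 0 0" --pt "-0.35 0.27 0.2 0 0 0" --pt "-0.09 0.01 0 0 0 0" --pt "0 0 0 0 0 0" --pt "0 0 0 0 0 0"

```text
t: 3.0
ee_pos: [0.5821, 0.118, 0.151]
orientation: [[-0.001, 1.0, -0.0], [1.0, 0.001, 0.0], [0.0, -0.0, -1.0]]
force: [-0.6, -0.7, 0.6]
opening: 0.0877
grip_force: 0.0
```

Emit:
drive_tool --pt "-0.02 0 0.3 0 0 0" --pt "0 0 0.6 0 0 0" --pt "0 0 0.6 0 0 0" --pt "0 0 0.5 0 0 0" --pt "0 0 0.3 0 0 0" --pt "0 0 0.1 0 0 0" --pt "0 0 0 0 0 0"

```text
t: 3.7
ee_pos: [0.5821, 0.1172, 0.0307]
orientation: [[-0.002, 1.0, -0.001], [1.0, 0.002, -0.0], [-0.0, -0.001, -1.0]]
force: [0.3, -0.4, -0.5]
opening: 0.0877
grip_force: 0.0
```

Emit:
drive_tool --pt "0 0 0 0 0 0" --pt "0 0 0 0 0 0" --pt "0 0 0 0 0 0" --pt "0 0 0 0 0 0" --pt "0 0 0 0 0 0" --pt "0 0 0 0 0 0" --grip -1

```text
t: 4.3
ee_pos: [0.5828, 0.1161, 0.0308]
orientation: [[-0.0, 1.0, 0.0], [1.0, 0.0, -0.0], [-0.0, 0.0, -1.0]]
force: [-1.0, 0.1, 0.2]
opening: 0.0434
grip_force: 0.0
```

```bash
python3 - <<'E'
from h import *
im,_=viewer.get_image("scene");cv2.imwrite("pics/s1.png",cv2.resize(im[80:260,170:420],None,fx=3,fy=3)[:,:,::-1])
E
```

```text
(no output)
```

View pics/s1.png

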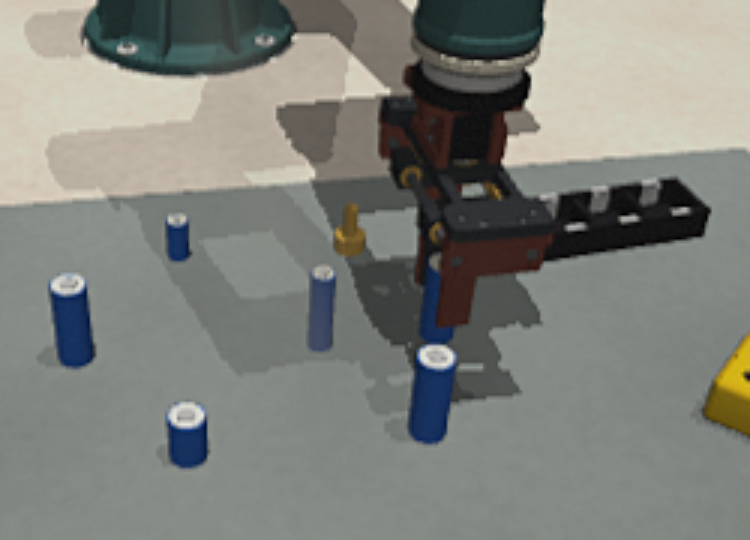

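The scene crop shows the fingers on either side of B (around (440,290)), still closing. They need a few more rows.

Emit:
drive_tool --pt "0 0 0 0 0 0" --pt "0 0 0 0 0 0" --pt "0 0 0 0 0 0" --pt "0 0 0 0 0 0" --pt "0 0 0 0 0 0"

```text
t: 4.85
ee_pos: [0.5827, 0.1161, 0.0306]
orientation: [[-0.0, 1.0, -0.0], [1.0, 0.0, -0.0], [-0.0, -0.0, -1.0]]
force: [-0.9, -0.1, 0.9]
opening: 0.0252
grip_force: 30.0
```

Emit:
drive_tool --pt "0 0 -0.3 0 0 0" --pt "0 0 -0.5 0 0 0" --pt "0 0 -0.6 0 0 0" --pt "0 0 -0.6 0 0 0" --pt "0 0 -0.4 0 0 0" --pt "0 0 0 0 0 0"

```text
t: 5.45
ee_pos: [0.585, 0.1164, 0.1536]
orientation: [[-0.0, 1.0, 0.006], [1.0, 0.0, 0.0], [0.0, 0.006, -1.0]]
force: [0.9, 0.3, -1.0]
opening: 0.0256
grip_force: 30.0
```

Emit:
drive_tool --pt "0.3 -0.15 0 0 0 0" --pt "0.6 -0.3 0 0 0 0" --pt "0.7 -0.35 0 0 0 0" --pt "0.7 -0.35 0 0 0 0" --pt "0.7 -0.35 0 0 0 0" --pt "0.7 -0.35 0 0 0 0" --pt "0.6 -0.3 0 0 0 0" --pt "0.3 -0.2 0 0 0 0" --pt "0 0 0 0 0 0" --pt "0 0 0 0 0 0"

```text
t: 6.45
ee_pos: [0.4636, 0.346, 0.149]
orientation: [[-0.002, 1.0, -0.003], [1.0, 0.002, -0.002], [-0.002, -0.003, -1.0]]
force: [0.2, 0.1, -0.6]
opening: 0.0255
grip_force: 30.0
```

```bash
python3 - <<'E'
from h import *
from rig import arm
im,_=viewer.get_image("scene");cv2.imwrite("pics/s2.png",cv2.resize(im[60:200,300:450],None,fx=4,fy=4)[:,:,::-1])
o=arm.get_obs();print(o["ee_pos"],o["orientation"].round(3))
E
```

```text
[0.46427662 0.34562113 0.14937941] [[-0.001  1.    -0.002]
 [ 1.     0.001 -0.002]
 [-0.002 -0.002 -1.   ]]
```

View pics/s2.png

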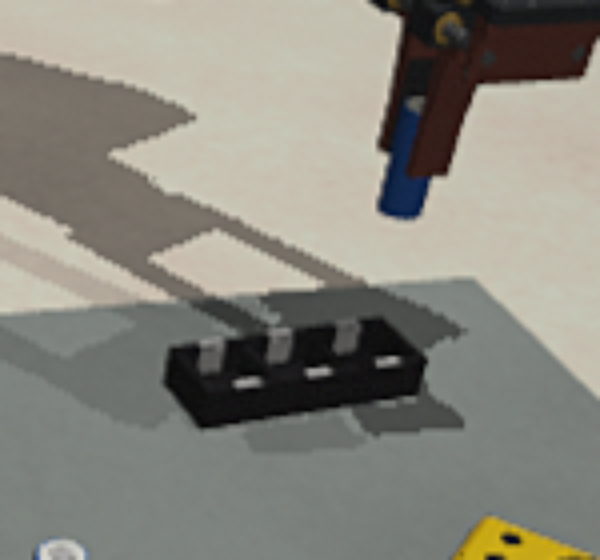

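The held cell (bottom at (403,212)) hangs over the +y bay of the empty holder. I'll lower it now.

Emit:
drive_tool --pt "0.02 0.02 0.3 0 0 0" --pt "0 0 0.5 0 0 0" --pt "0 0 0.5 0 0 0" --pt "0 0 0.4 0 0 0" --pt "0 0 0.3 0 0 0" --pt "0 0 0.2 0 0 0" --pt "0 0 0 0 0 0" --pt "0 0 0.02 0 0 0" --pt "0 0 0 0 0 0"

```text
t: 7.4
ee_pos: [0.4669, 0.3473, 0.0403]
orientation: [[0.0, 1.0, 0.001], [1.0, -0.0, 0.001], [0.001, 0.001, -1.0]]
force: [-0.0, -0.9, -1.0]
opening: 0.0256
grip_force: 30.0
```

Emit:
drive_tool --pt "0 0 0.06 0 0 0" --pt "0 0 0 0 0 0" --pt "0 0 0 0 0 0"

```text
t: 7.7
ee_pos: [0.4663, 0.3472, 0.0369]
orientation: [[-0.0, 1.0, 0.0], [1.0, 0.0, 0.0], [0.0, 0.0, -1.0]]
force: [-0.2, -0.1, -0.6]
opening: 0.0256
grip_force: 30.0
```

Emit:
drive_tool --pt "0 0 0 0 0 0" --pt "0 0 0 0 0 0" --pt "0 0 0 0 0 0" --pt "0 0 0 0 0 0" --pt "0 0 0 0 0 0" --pt "0 0 -0.3 0 0 0" --pt "0 0 -0.6 0 0 0" --pt "0 0 -0.7 0 0 0" --pt "0 0 -0.6 0 0 0" --pt "0 0 0 0 0 0" --grip 1

```text
t: 8.7
ee_pos: [0.469, 0.3488, 0.151]
orientation: [[-0.0, 1.0, 0.007], [1.0, 0.0, 0.004], [0.004, 0.007, -1.0]]
force: [-0.1, 0.3, 0.2]
opening: 0.0878
grip_force: 0.0
```

Emit:
drive_tool --pt "-0.4 0.3 0 0 0 0" --pt "-0.7 0.6 0 0 0 0" --pt "-0.75 0.6 0 0 0 0" --pt "-0.75 0.6 0 0 0 0" --pt "-0.75 0.6 0 0 0 0" --pt "-0.75 0.6 0 0 0 0" --pt "-0.75 0.6 0 0 0 0" --pt "-0.49 0.43 0 0 0 0" --pt "0 0 0 0 0 0" --pt "0 0 0 0 0 0" --pt "0 0 0 0 0 0"

```text
t: 9.8
ee_pos: [0.6814, 0.081, 0.1457]
orientation: [[-0.001, 1.0, -0.002], [1.0, 0.001, 0.0], [0.0, -0.002, -1.0]]
force: [-0.1, 0.2, 0.1]
opening: 0.0879
grip_force: 0.0
```

```bash
python3 - <<'E'
from h import *
from rig import arm
im,_=viewer.get_image("scene");cv2.imwrite("pics/s3.png",cv2.resize(im[60:260,240:450],None,fx=3,fy=3)[:,:,::-1])
o=arm.get_obs();print(o["ee_pos"],o["orientation"].round(3))
E
```

```text
[0.68141933 0.08136664 0.14602427] [[-0.001  1.    -0.002]
 [ 1.     0.001  0.   ]
 [ 0.    -0.002 -1.   ]]
```

View pics/s3.png

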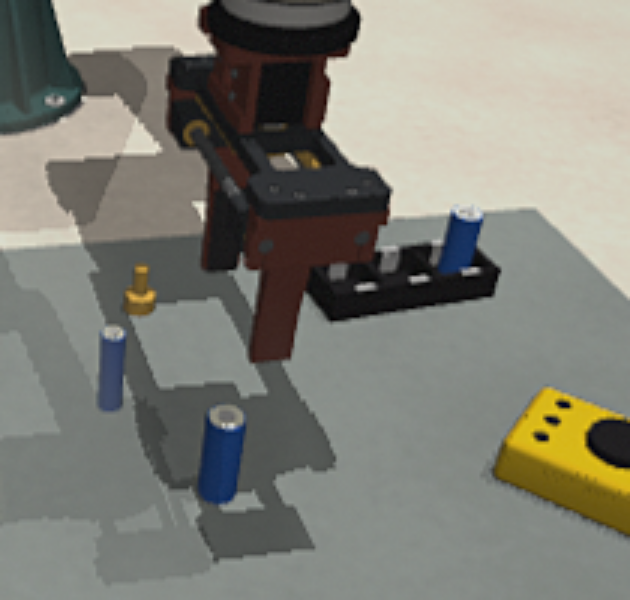

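B stands in the far bay at (460,240) and the gripper is above A. B's lean needs checking against the projected vertical.

```bash
python3 - <<'E'
from h import *
for X in [(.4665,.3475),(.683,.0807)]:
    for z in (.006,.028,.065,.071): print(X,z,((pix("scene",(*X,z))-[240,60])*3).round(0))
im,d=viewer.get_image("top")
w=((im.min(2)>118)*255).astype(np.uint8);r=np.zeros_like(w);r[225:268,88:128]=255
n,l,s,c=cv2.connectedComponentsWithStats(w&r)
for i in range(1,n):print(c[i].round(1),s[i],ray("top",*c[i],.071).round(4))
cv2.imwrite("pics/t3.png",cv2.resize(im[220:275,85:175],None,fx=7,fy=7,interpolation=cv2.INTER_CUBIC)[:,:,::-1])
E
```

```text
(0.4665, 0.3475) 0.006 [450. 278.]
(0.4665, 0.3475) 0.028 [456. 256.]
(0.4665, 0.3475) 0.065 [466. 217.]
(0.4665, 0.3475) 0.071 [468. 211.]
(0.683, 0.0807) 0.006 [219. 484.]
(0.683, 0.0807) 0.028 [222. 459.]
(0.683, 0.0807) 0.065 [228. 416.]
(0.683, 0.0807) 0.071 [229. 408.]
[ 97.5 244.9] [ 88 225  28  43 738] [0.4755 0.3552 0.071 ]
[107.9 259.1] [105 257   7   5  24] [0.4431 0.3307 0.071 ]
```

View pics/t3.png

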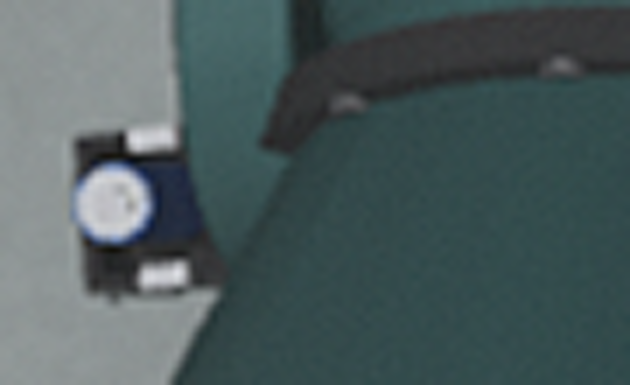

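In the scene view B matches the projected vertical. In the top view its cap sits at (113,203) of the crop, inside the bay, so it is upright. Next is A.

Emit:
drive_tool --pt "-0.01 0.03 0.3 0 0 0" --pt "0 0 0.6 0 0 0" --pt "0 0 0.6 0 0 0" --pt "0 0 0.5 0 0 0" --pt "0 0 0.3 0 0 0" --pt "0 0 0 0 0 0" --pt "0 0 0 0 0 0"

```text
t: 10.6
ee_pos: [0.6844, 0.08, 0.0318]
orientation: [[-0.001, 1.0, 0.0], [1.0, 0.001, -0.0], [-0.0, 0.0, -1.0]]
force: [0.5, -0.3, 0.1]
opening: 0.0877
grip_force: 0.0
```

Emit:
drive_tool --pt "0 0 0 0 0 0" --pt "0 0 0 0 0 0" --pt "0 0 0 0 0 0" --pt "0 0 0 0 0 0" --pt "0 0 0 0 0 0" --pt "0 0 0 0 0 0" --pt "0 0 0 0 0 0" --pt "0 0 0 0 0 0" --pt "0 0 0 0 0 0" --pt "0 0 0 0 0 0" --pt "0 0 0 0 0 0" --grip -1

```text
t: 11.7
ee_pos: [0.684, 0.0797, 0.0316]
orientation: [[-0.0, 1.0, -0.001], [1.0, 0.0, -0.0], [-0.0, -0.001, -1.0]]
force: [-0.4, 0.1, 0.9]
opening: 0.0257
grip_force: 30.0
```

Emit:
drive_tool --pt "0 0 -0.3 0 0 0" --pt "0 0 -0.5 0 0 0" --pt "0 0 -0.6 0 0 0" --pt "0 0 -0.6 0 0 0" --pt "0 0 -0.4 0 0 0" --pt "0 0 -0.1 0 0 0" --pt "0 0 0 0 0 0"

```text
t: 12.4
ee_pos: [0.685, 0.0797, 0.158]
orientation: [[-0.0, 1.0, 0.002], [1.0, 0.0, -0.0], [-0.0, 0.002, -1.0]]
force: [-0.5, -0.3, -1.2]
opening: 0.0257
grip_force: 30.0
```

Emit:
drive_tool --pt "0.3 -0.3 0 0 0 0" --pt "0.6 -0.6 0 0 0 0" --pt "0.7 -0.7 0 0 0 0" --pt "0.7 -0.7 0 0 0 0" --pt "0.7 -0.7 0 0 0 0" --pt "0.7 -0.7 0 0 0 0" --pt "0.5 -0.45 0 0 0 0" --pt "0.19 -0.14 0 0 0 0" --pt "0 0 0 0 0 0" --pt "0 0 0 0 0 0" --pt "0 0 0 0 0 0"

```text
t: 13.5
ee_pos: [0.4709, 0.2981, 0.1563]
orientation: [[0.001, 1.0, 0.0], [1.0, -0.001, -0.001], [-0.001, 0.0, -1.0]]
force: [0.9, 0.3, -0.5]
opening: 0.0252
grip_force: 30.0
```

Emit:
drive_tool --pt "0.02 -0.03 0.3 0 0 0" --pt "0 0 0.5 0 0 0" --pt "0 0 0.5 0 0 0" --pt "0 0 0.4 0 0 0" --pt "0 0 0.3 0 0 0" --pt "0 0 0.2 0 0 0" --pt "0 0 0.1 0 0 0" --pt "0 0 0.02 0 0 0" --pt "0 0 0 0 0 0" --pt "0 0 0 0 0 0"

```text
t: 14.5
ee_pos: [0.4688, 0.3003, 0.0413]
orientation: [[-0.0, 1.0, 0.001], [1.0, 0.0, 0.0], [0.0, 0.001, -1.0]]
force: [-0.7, -1.1, -0.4]
opening: 0.0252
grip_force: 30.0
```

Contact is expected at about 0.0376, so it needs to go a little lower before I release.

Emit:
drive_tool --pt "0 0 0.06 0 0 0" --pt "0 0 0.02 0 0 0" --pt "0 0 0 0 0 0"

```text
t: 14.8
ee_pos: [0.4687, 0.3004, 0.0375]
orientation: [[-0.001, 1.0, 0.001], [1.0, 0.001, 0.0], [0.0, 0.001, -1.0]]
force: [-0.5, -0.9, 6.0]
opening: 0.0256
grip_force: 30.0
```

Emit:
drive_tool --pt "0 0 0 0 0 0" --pt "0 0 0 0 0 0" --pt "0 0 0 0 0 0" --pt "0 0 0 0 0 0" --pt "0 0 0 0 0 0" --pt "0 0 -0.3 0 0 0" --pt "0 0 -0.6 0 0 0" --pt "0 0 -0.7 0 0 0" --pt "0 0 -0.7 0 0 0" --pt "0 0 0 0 0 0" --pt "0 0 0 0 0 0" --grip 1

```text
t: 15.9
ee_pos: [0.4687, 0.3004, 0.1523]
orientation: [[-0.0, 1.0, 0.002], [1.0, 0.0, 0.001], [0.001, 0.002, -1.0]]
force: [-1.1, -0.9, -0.9]
opening: 0.0878
grip_force: 0.0
```

Emit:
drive_tool --pt "-0.4 0.08 0 0 0 0" --pt "-0.8 0.18 0 0 0 0" --pt "-0.8 0.18 0 0 0 0" --pt "-0.8 0.18 0 0 0 0" --pt "-0.8 0.18 0 0 0 0" --pt "-0.8 0.18 0 0 0 0" --pt "-0.8 0.18 0 0 0 0" --pt "-0.8 0.18 0 0 0 0" --pt "-0.8 0.18 0 0 0 0" --pt "-0.8 0.18 0 0 0 0" --pt "-0.8 0.18 0 0 0 0" --pt "-0.57 0.1 0 0 0 0" --pt "0 0 0 0 0 0" --pt "0 0 0 0 0 0" --pt "0 0 0 0 0 0"

```text
t: 17.4
ee_pos: [0.5662, -0.147, 0.1505]
orientation: [[-0.001, 1.0, -0.003], [1.0, 0.001, 0.001], [0.001, -0.003, -1.0]]
force: [-0.4, -0.2, -0.1]
opening: 0.0878
grip_force: 0.0
```

Emit:
drive_tool --pt "-0.01 0.02 0.3 0 0 0" --pt "0 0 0.6 0 0 0" --pt "0 0 0.6 0 0 0" --pt "0 0 0.5 0 0 0" --pt "0 0 0.35 0 0 0" --pt "0 0 0.03 0 0 0" --pt "0 0 0 0 0 0"

```text
t: 18.1
ee_pos: [0.5679, -0.1476, 0.0325]
orientation: [[-0.002, 1.0, -0.001], [1.0, 0.002, 0.001], [0.001, -0.001, -1.0]]
force: [-0.7, -0.8, -0.3]
opening: 0.0876
grip_force: 0.0
```

Emit:
drive_tool --pt "0 0 0 0 0 0" --pt "0 0 0 0 0 0" --pt "0 0 0 0 0 0" --pt "0 0 0 0 0 0" --pt "0 0 0 0 0 0" --pt "0 0 0 0 0 0" --pt "0 0 0 0 0 0" --pt "0 0 0 0 0 0" --pt "0 0 0 0 0 0" --pt "0 0 0 0 0 0" --pt "0 0 0 0 0 0" --grip -1

```text
t: 19.2
ee_pos: [0.5682, -0.1488, 0.0326]
orientation: [[-0.0, 1.0, -0.0], [1.0, 0.0, -0.0], [-0.0, -0.0, -1.0]]
force: [-0.8, 0.0, 0.7]
opening: 0.0252
grip_force: 30.0
```

Emit:
drive_tool --pt "0 0 -0.3 0 0 0" --pt "0 0 -0.5 0 0 0" --pt "0 0 -0.6 0 0 0" --pt "0 0 -0.6 0 0 0" --pt "0 0 -0.4 0 0 0" --pt "0 0 -0.1 0 0 0" --pt "0 0 0 0 0 0"

```text
t: 19.9
ee_pos: [0.5687, -0.149, 0.158]
orientation: [[-0.0, 1.0, 0.001], [1.0, 0.0, -0.001], [-0.001, 0.001, -1.0]]
force: [0.6, 0.3, -0.4]
opening: 0.0259
grip_force: 30.0
```

Emit:
drive_tool --pt "0.3 -0.08 0 0 0 0" --pt "0.6 -0.15 0 0 0 0" --pt "0.8 -0.18 0 0 0 0" --pt "0.8 -0.18 0 0 0 0" --pt "0.8 -0.18 0 0 0 0" --pt "0.8 -0.18 0 0 0 0" --pt "0.8 -0.18 0 0 0 0" --pt "0.8 -0.18 0 0 0 0" --pt "0.8 -0.18 0 0 0 0" --pt "0.7 -0.18 0 0 0 0" --pt "0.5 -0.14 0 0 0 0" --pt "0.3 -0.07 0 0 0 0" --pt "0 0 0 0 0 0" --pt "0 0 0 0 0 0" --pt "0 0 0 0 0 0"

```text
t: 21.4
ee_pos: [0.4743, 0.25, 0.1573]
orientation: [[0.001, 1.0, -0.001], [1.0, -0.001, -0.001], [-0.001, -0.001, -1.0]]
force: [0.4, -0.1, -0.4]
opening: 0.0253
grip_force: 30.0
```

Emit:
drive_tool --pt "0.02 0 0.3 0 0 0" --pt "0 0 0.5 0 0 0" --pt "0 0 0.5 0 0 0" --pt "0 0 0.4 0 0 0" --pt "0 0 0.3 0 0 0" --pt "0 0 0.2 0 0 0" --pt "0 0 0.1 0 0 0" --pt "0 0 0.03 0 0 0" --pt "0 0 0 0 0 0" --pt "0 0 0 0 0 0"

```text
t: 22.4
ee_pos: [0.4748, 0.2523, 0.0418]
orientation: [[-0.0, 1.0, 0.001], [1.0, 0.0, 0.0], [0.0, 0.001, -1.0]]
force: [0.3, 0.8, -1.7]
opening: 0.0257
grip_force: 30.0
```

Emit:
drive_tool --pt "0 0 0.05 0 0 0" --pt "0 0 0.02 0 0 0" --pt "0 0 0 0 0 0"

```text
t: 22.7
ee_pos: [0.4747, 0.2524, 0.0386]
orientation: [[-0.0, 1.0, 0.001], [1.0, 0.0, 0.0], [0.0, 0.001, -1.0]]
force: [-0.6, -0.6, 7.2]
opening: 0.0254
grip_force: 30.0
```

Emit:
drive_tool --pt "0 0 0 0 0 0" --pt "0 0 0 0 0 0" --pt "0 0 0 0 0 0" --pt "0 0 0 0 0 0" --pt "0 0 0 0 0 0" --pt "0 0 -0.3 0 0 0" --pt "0 0 -0.6 0 0 0" --pt "0 0 -0.7 0 0 0" --pt "0 0 -0.7 0 0 0" --pt "0 0 0 0 0 0" --pt "0 0 0 0 0 0" --grip 1

```text
t: 23.8
ee_pos: [0.4746, 0.2523, 0.1532]
orientation: [[-0.0, 1.0, 0.002], [1.0, 0.0, 0.001], [0.001, 0.002, -1.0]]
force: [-0.4, -0.8, 0.4]
opening: 0.0877
grip_force: 0.0
```

Emit:
drive_tool --pt "-0.4 0.25 0 0 0 0" --pt "-0.8 0.5 0 0 0 0" --pt "-0.8 0.5 0 0 0 0" --pt "-0.8 0.5 0 0 0 0" --pt "-0.8 0.5 0 0 0 0" --pt "-0.8 0.5 0 0 0 0" --pt "-0.8 0.5 0 0 0 0" --pt "-0.8 0.5 0 0 0 0" --pt "-0.64 0.37 0 0 0 0" --pt "0 0 0 0 0 0" --pt "0 0 0 0 0 0" --pt "0 0 0 0 0 0"

```text
t: 25.0
ee_pos: [0.6786, -0.0785, 0.1511]
orientation: [[-0.001, 1.0, -0.003], [1.0, 0.001, 0.001], [0.001, -0.003, -1.0]]
force: [-0.7, 0.1, -0.7]
opening: 0.0875
grip_force: 0.0
```

```bash
python3 - <<'E'
from h import *
from rig import arm
im,_=viewer.get_image("scene");cv2.imwrite("pics/s4.png",cv2.resize(im[90:270,170:420],None,fx=3,fy=3)[:,:,::-1])
o=arm.get_obs();print(o["ee_pos"],o["orientation"].round(3))
E
```

```text
[ 0.6788873  -0.07828118  0.15158823] [[-0.001  1.    -0.003]
 [ 1.     0.001  0.001]
 [ 0.001 -0.003 -1.   ]]
```

View pics/s4.png

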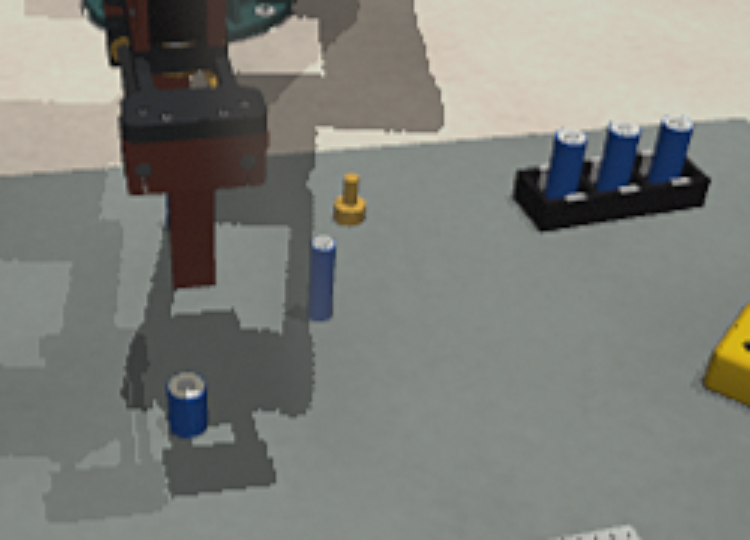

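All three talls stand in the bays (tops at (571,135), (624,128) and (676,122)), and the short at (187,405) is below the gripper. I'll descend to tip height 12 mm.

Emit:
drive_tool --pt "-0.01 0.02 0.3 0 0 0" --pt "0 0 0.6 0 0 0" --pt "0 0 0.6 0 0 0" --pt "0 0 0.5 0 0 0" --pt "0 0 0.4 0 0 0" --pt "0 0 0.25 0 0 0" --pt "0 0 0.12 0 0 0" --pt "0 0 0 0 0 0"

```text
t: 25.85
ee_pos: [0.6807, -0.0798, 0.0134]
orientation: [[-0.001, 1.0, -0.001], [1.0, 0.001, 0.0], [0.0, -0.001, -1.0]]
force: [-1.0, -0.6, 0.2]
opening: 0.0878
grip_force: 0.0
```

Emit:
drive_tool --pt "0 0 0 0 0 0" --pt "0 0 0 0 0 0" --pt "0 0 0 0 0 0" --pt "0 0 0 0 0 0" --pt "0 0 0 0 0 0" --pt "0 0 0 0 0 0" --pt "0 0 0 0 0 0" --pt "0 0 0 0 0 0" --pt "0 0 0 0 0 0" --pt "0 0 0 0 0 0" --pt "0 0 0 0 0 0" --grip -1

```text
t: 26.95
ee_pos: [0.6812, -0.0803, 0.0141]
orientation: [[-0.0, 1.0, -0.0], [1.0, 0.0, -0.0], [-0.0, -0.0, -1.0]]
force: [-0.1, -0.0, 0.0]
opening: 0.0252
grip_force: 30.0
```

Emit:
drive_tool --pt "0 0 -0.3 0 0 0" --pt "0 0 -0.5 0 0 0" --pt "0 0 -0.6 0 0 0" --pt "0 0 -0.6 0 0 0" --pt "0 0 -0.5 0 0 0" --pt "0 0 -0.3 0 0 0" --pt "0 0 0 0 0 0"

```text
t: 27.65
ee_pos: [0.6831, -0.0807, 0.1574]
orientation: [[-0.0, 1.0, 0.005], [1.0, 0.0, -0.001], [-0.001, 0.005, -1.0]]
force: [-0.3, -0.6, 0.1]
opening: 0.0258
grip_force: 30.0
```

Emit:
drive_tool --pt "-0.3 -0.3 0 0 0 0" --pt "-0.6 -0.6 0 0 0 0" --pt "-0.7 -0.7 0 0 0 0" --pt "-0.7 -0.7 0 0 0 0" --pt "-0.7 -0.7 0 0 0 0" --pt "-0.7 -0.6 0 0 0 0" --pt "-0.6 -0.5 0 0 0 0" --pt "-0.43 -0.44 0 0 0 0" --pt "0 0 0 0 0 0" --pt "0 0 0 0 0 0" --pt "0 0 0 0 0 0"

```text
t: 28.75
ee_pos: [0.4546, -0.316, 0.1536]
orientation: [[-0.001, 1.0, -0.001], [1.0, 0.001, 0.001], [0.001, -0.001, -1.0]]
force: [-0.5, 0.1, 0.5]
opening: 0.0252
grip_force: 30.0
```

```bash
python3 - <<'E'
from h import *
from rig import arm
im,_=viewer.get_image("scene");cv2.imwrite("pics/s5.png",cv2.resize(im[70:210,50:190],None,fx=4,fy=4)[:,:,::-1])
o=arm.get_obs();print(o["ee_pos"],o["orientation"].round(3))
c=(.4546,-.3172)
for z in (.008,.012,.072,.143): print(z,((pix("scene",(*c,z))-[50,70])*4).round(0))
for s in((.029,0),(-.029,0),(0,.029),(0,-.029)): print(((pix("scene",(c[0]+s[0],c[1]+s[1],.072))-[50,70])*4).round(0))
E
```

```text
[ 0.45490618 -0.31585571  0.15371231] [[-0.001  1.    -0.   ]
 [ 1.     0.001  0.001]
 [ 0.001 -0.    -1.   ]]
0.008 [280. 410.]
0.012 [278. 404.]
0.072 [255. 316.]
0.143 [225. 201.]
[248. 344.]
[262. 289.]
[309. 312.]
[200. 320.]
```

View pics/s5.png

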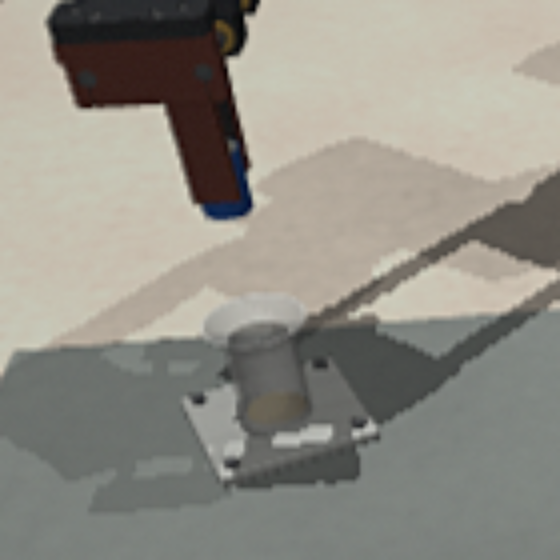

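The empty tube's rim is centred at about (255,320) of the crop, 4 px from my projection, and the short hangs above it. I'll lower it to just above the rim.

Emit:
drive_tool --pt "-0.02 0.01 0.3 0 0 0" --pt "0 0 0.5 0 0 0" --pt "0 0 0.4 0 0 0" --pt "0 0 0.25 0 0 0" --pt "0 0 0.1 0 0 0" --pt "0 0 0 0 0 0" --pt "0 0 0 0 0 0"

```text
t: 29.5
ee_pos: [0.4555, -0.3181, 0.0773]
orientation: [[-0.001, 1.0, 0.001], [1.0, 0.001, -0.001], [-0.001, 0.001, -1.0]]
force: [-0.3, -0.2, -0.7]
opening: 0.0256
grip_force: 30.0
```

Emit:
drive_tool --pt "0.02 0 0.06 0 0 0" --pt "0 0 0 0 0 0" --pt "0 0 0 0 0 0"

```text
t: 29.8
ee_pos: [0.455, -0.317, 0.074]
orientation: [[-0.0, 1.0, 0.0], [1.0, 0.0, -0.0], [-0.0, 0.0, -1.0]]
force: [-0.1, -1.1, -0.1]
opening: 0.0254
grip_force: 30.0
```

Emit:
drive_tool --pt "0 0 0 0 0 0" --pt "0 0 0 0 0 0" --pt "0 0 0 0 0 0" --pt "0 0 0 0 0 0" --pt "0 0 0 0 0 0" --pt "0 0 -0.3 0 0 0" --pt "0 0 -0.6 0 0 0" --pt "0 0 -0.6 0 0 0" --pt "0 0 0 0 0 0" --pt "0 0 0 0 0 0" --grip 1

```text
t: 30.8
ee_pos: [0.4552, -0.3171, 0.1492]
orientation: [[-0.0, 1.0, 0.001], [1.0, 0.0, -0.001], [-0.001, 0.001, -1.0]]
force: [0.3, 0.8, 0.2]
opening: 0.0879
grip_force: 0.0
```

Emit:
drive_tool --pt "0.4 0 0 0 0 0" --pt "0.8 0 0 0 0 0" --pt "0.8 0 0 0 0 0" --pt "0.8 0 0 0 0 0" --pt "0.8 0 0 0 0 0" --pt "0.8 0 0 0 0 0" --pt "0.8 0 0 0 0 0" --pt "0.8 0.02 0 0 0 0" --pt "0.8 0.02 0 0 0 0" --pt "0.8 0.02 0 0 0 0" --pt "0.3 0.02 0 0 0 0" --pt "0 0 0 0 0 0" --pt "0 0 0 0 0 0" --pt "0 0 0 0 0 0"

```text
t: 32.2
ee_pos: [0.4579, 0.0776, 0.1481]
orientation: [[0.0, 1.0, -0.002], [1.0, -0.0, -0.0], [-0.0, -0.002, -1.0]]
force: [0.1, 0.1, 0.2]
opening: 0.0876
grip_force: 0.0
```

```bash
python3 - <<'E'
from h import *
from rig import arm
im,_=viewer.get_image("scene")
im2,_=viewer.get_image("top")
a=cv2.resize(im[120:220,75:210],(400,300));b=cv2.resize(im[90:190,225:360],(400,300));
cv2.imwrite("pics/s6.png",np.hstack([a,b])[:,:,::-1])
o=arm.get_obs();print(o["ee_pos"],o["orientation"].round(3))
s=np.load("scene0.npz")["im"];y=cv2.inRange(cv2.cvtColor(s,cv2.COLOR_RGB2HSV),(15,120,60),(30,255,255));y[:, :270]=0;y[:,305:]=0;y[:140]=0;y[175:]=0
ys,xs=np.where(y);t=ys<ys.min()+2
print(xs.min(),xs.max(),ys.min(),ys.max(),"stem top",ray("scene",xs[t].mean(),ys.min()+1.5,.040), "pred",pix("scene",(.4602,.0777,.04)))
E
```

```text
[0.45842633 0.07726268 0.14836632] [[ 0.001  1.    -0.001]
 [ 1.    -0.001 -0.   ]
 [-0.    -0.001 -1.   ]]
282 291 148 164 stem top [0.4643599  0.07536923 0.04      ] pred [287.05084041 148.51203644]
```

View pics/s6.png

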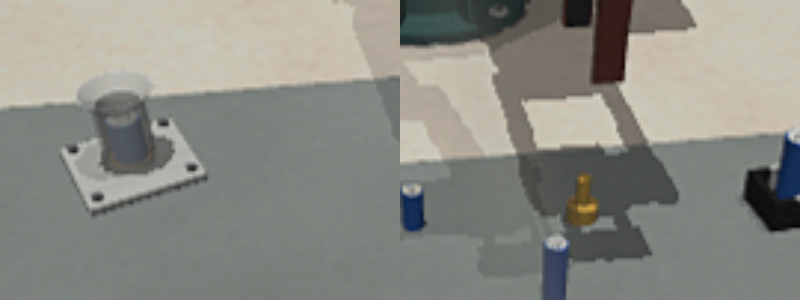

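The short sits at the tube's floor (blue at (125,138)) and the follower (583,205) stands below the gripper. I'll grip its stem just above the disc.

Emit:
drive_tool --pt "0 0.04 0.3 0 0 0" --pt "0 0 0.6 0 0 0" --pt "0 0 0.6 0 0 0" --pt "0 0 0.5 0 0 0" --pt "0 0 0.4 0 0 0" --pt "0 0 0.2 0 0 0" --pt "0 0 0 0 0 0" --pt "0 0 0 0 0 0"

```text
t: 33.1
ee_pos: [0.4612, 0.0778, 0.0191]
orientation: [[0.0, 1.0, 0.0], [1.0, -0.0, -0.0], [-0.0, 0.0, -1.0]]
force: [0.5, -0.4, -1.1]
opening: 0.0879
grip_force: 0.0
```

Emit:
drive_tool --pt "0 0 0 0 0 0" --pt "0 0 0 0 0 0" --pt "0 0 0 0 0 0" --pt "0 0 0 0 0 0" --pt "0 0 0 0 0 0" --pt "0 0 0 0 0 0" --pt "0 0 0 0 0 0" --pt "0 0 0 0 0 0" --pt "0 0 0 0 0 0" --pt "0 0 0 0 0 0" --pt "0 0 0 0 0 0" --pt "0 0 0 0 0 0" --pt "0 0 0 0 0 0" --grip -1

```text
t: 34.4
ee_pos: [0.4607, 0.0781, 0.0186]
orientation: [[-0.0, 1.0, -0.0], [1.0, 0.0, -0.0], [-0.0, -0.0, -1.0]]
force: [-0.4, -0.1, -1.0]
opening: 0.0111
grip_force: 30.0
```

Emit:
drive_tool --pt "0 0 -0.3 0 0 0" --pt "0 0 -0.5 0 0 0" --pt "0 0 -0.6 0 0 0" --pt "0 0 -0.6 0 0 0" --pt "0 0 -0.5 0 0 0" --pt "0 0 -0.3 0 0 0" --pt "0 0 0 0 0 0"

```text
t: 35.1
ee_pos: [0.4624, 0.0782, 0.1606]
orientation: [[-0.0, 1.0, 0.005], [1.0, 0.0, -0.0], [-0.0, 0.005, -1.0]]
force: [0.0, -0.2, -0.6]
opening: 0.0112
grip_force: 30.0
```

Emit:
drive_tool --pt "-0.3 0 0 0 0 0" --pt "-0.6 0 0 0 0 0" --pt "-0.8 0 0 0 0 0" --pt "-0.8 0 0 0 0 0" --pt "-0.8 0 0 0 0 0" --pt "-0.8 0 0 0 0 0" --pt "-0.8 0 0 0 0 0" --pt "-0.8 0 0 0 0 0" --pt "-0.8 -0.02 0 0 0 0" --pt "-0.7 -0.03 0 0 0 0" --pt "-0.5 -0.03 0 0 0 0" --pt "-0.2 -0.02 0 0 0 0" --pt "0 0 0 0 0 0" --pt "0 0 0 0 0 0" --pt "0 0 0 0 0 0"

```text
t: 36.6
ee_pos: [0.4556, -0.3151, 0.1583]
orientation: [[-0.001, 1.0, -0.001], [1.0, 0.001, 0.001], [0.001, -0.001, -1.0]]
force: [-0.4, -0.4, -1.2]
opening: 0.0114
grip_force: 30.0
```

Emit:
drive_tool --pt "-0.01 0 0.3 0 0 0" --pt "0 0 0.5 0 0 0" --pt "0 0 0.4 0 0 0" --pt "0 0 0.25 0 0 0" --pt "0 0 0.15 0 0 0" --pt "0 0 0 0 0 0" --pt "0 0 0 0 0 0"

```text
t: 37.3
ee_pos: [0.4563, -0.3175, 0.0792]
orientation: [[-0.001, 1.0, 0.001], [1.0, 0.001, -0.001], [-0.001, 0.001, -1.0]]
force: [-0.2, 0.1, -1.4]
opening: 0.0112
grip_force: 30.0
```

Emit:
drive_tool --pt "0 -0.01 0.07 0 0 0" --pt "0 0 0.03 0 0 0" --pt "0 0 0 0 0 0" --pt "0 0 0 0 0 0"

```text
t: 37.7
ee_pos: [0.4554, -0.3175, 0.0739]
orientation: [[-0.0, 1.0, 0.0], [1.0, 0.0, -0.0], [-0.0, 0.0, -1.0]]
force: [0.1, -0.2, -1.2]
opening: 0.0109
grip_force: 30.0
```

Emit:
drive_tool --pt "0 0 0 0 0 0" --pt "0 0 0 0 0 0" --pt "0 0 0 0 0 0" --pt "0 0 0 0 0 0" --pt "0 0 0 0 0 0" --pt "0 0 0 0 0 0" --pt "0 0 -0.3 0 0 0" --pt "0 0 -0.6 0 0 0" --pt "0 0 -0.6 0 0 0" --pt "0 0 -0.6 0 0 0" --pt "0.5 0 0 0 0 0" --pt "0.8 0 0 0 0 0" --pt "0.8 0 0 0 0 0" --pt "0.8 0 0 0 0 0" --pt "0.5 0 0 0 0 0" --pt "0 0 0 0 0 0" --pt "0 0 0 0 0 0" --grip 1

```text
t: 39.4
ee_pos: [0.4556, -0.1474, 0.1789]
orientation: [[-0.002, 1.0, 0.0], [1.0, 0.002, -0.001], [-0.001, 0.0, -1.0]]
force: [0.8, 0.2, 0.7]
opening: 0.0881
grip_force: 0.0
```

```bash
python3 - <<'E'
from h import *
im,_=viewer.get_image("scene")
a=cv2.resize(im[100:220,75:175],(400,480),interpolation=cv2.INTER_CUBIC);b=cv2.resize(im[100:220,300:420],(400,480));
cv2.imwrite("pics/s7.png",np.hstack([a,b])[:,:,::-1])
for z in (.047,.062,.072,.087): print(z,((pix("scene",(.4552,-.3172,z))-[75,100])*4).round())
E
```

```text
0.047 [165. 234.]
0.062 [159. 212.]
0.072 [155. 196.]
0.087 [149. 173.]
```

View pics/s7.png

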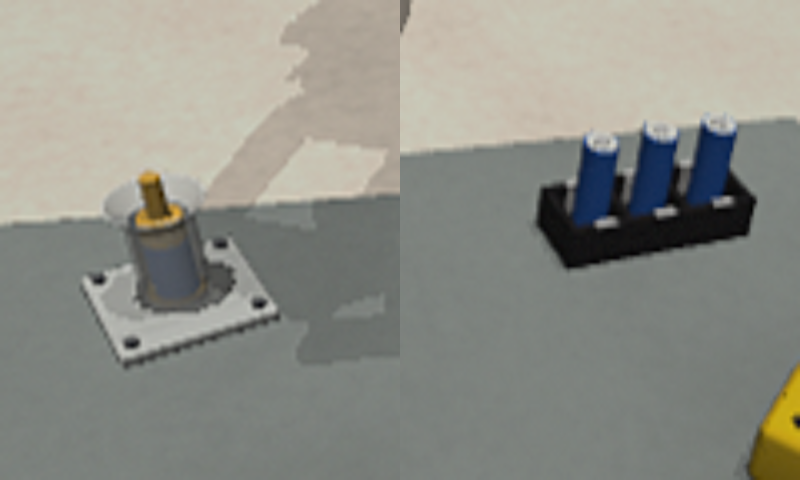

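The follower is seated on the short, with its knob top at (150,174) against a predicted (149,173). The three talls stand upright in the bays, so I'm handing the job in.

```bash
python3 -c "
from rig import order
print(order.sign_off())"
```

```text
the job is handed in; nothing more can be done
None
```

The three fat tall cells stand button up in the holder bays, the fat short cell is in the tube with the follower on top (knob up), the slim cells were left alone, and the job was handed in at about 39 s with the gripper open and clear.

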